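# Recover a rolled-away blood tube and load it on the tube mixer

## Robot

A 6-joint arm with a two-finger parallel gripper is mounted at the origin on a cart in front of the work surface, level with it; the furniture and walls round the work are solid. World frame = base frame: x ahead of the robot, y to its left, z up, the work surface at z = 0. Lengths are in m, angles in rad, forces in N, time in s.
With the tool pointing down it reaches from about 0.35 to 0.775 m from the base axis. Payload 7.3 kg.
Tool frame: the origin (TCP) lies midway between the tips of the shut fingers; the grasp point (between the pads) lies 19 mm behind it; z points along the fingers, y is the line along which they close (so a half turn about z gives the same grasp; the last joint's range is limited). The gripper opens to 92 mm and grips with 3 to 60 N. Pads are 19 mm wide; open, the fingers measure 130 mm over their backs; the gripper's body (75 mm by 190 mm) begins 47 mm behind the grasp point.
Start: joints at [-1.381, 0.342, 1.524, -0, 1.275, -0.146], TCP at [0.173, -0.496, 0.227] pointing down, gripper open.
Joint ranges: [-2.53, 2.53], [-0.77, 2.02], [0.04, 2.7], [-1, 4.14], [0.28, 2.66], [-3.11, 3.11]. Speed limits (rad/s): [2.57, 2.57, 3.14, 3.14, 3.14, 3.14].

## Interface

Orientations are given as a unit quaternion [x, y, z, w].
In Python, from station import get_obs, camera, camera_params, finish_job gives the robot as it stands.
- The arm moves only by the tool apply_moves, never from a script. Its argument "rows" is a list that holds one entry, the list of rows, each a list of 7 numbers: the shift along the tool's x, y, z in m, then the turn, a rotation vector about the tool's x, y, z in degrees, then the closure, from -1 (fully open) to 1 (shut). A call has exactly 8 rows; each row is the pose to reach, as a shift and turn from the pose commanded when the call began, along the tool's axes at that moment; what a row does not reach only later rows make up. A row lasts 1/10 s, in which the tool goes at most 50 mm and 8.59 degrees, less where a joint would pass 70% of its speed; a pose out of reach is approached as far as the arm can. A call with a gripper value outside its range is refused whole. The fingers move at their own pace and stop on an object; the grip force is fixed at half the most. Time passes only in rows, so rows that repeat a pose let the fingers close, or fill a call up. It gives the time, the measured TCP pose, the force, the opening and the grip force at its end, in the units of the state.
- get_obs(): the state, without advancing time (a new reading comes with each control period).
- camera(name): name is "scene" or "top"; returns the picture (420x560x3 uint8, red, green, blue); there is no depth.
- camera_params(name): a dict with "intrinsics" (3x3 intrinsics, pixels), "R" (3x3) and "t" (3): a world point X has camera coordinates R X + t. Camera axes: x right, y down, z forward; pixel columns grow to the right and rows downward; lengths in m; the calibration is good to about 2 mm. A picture is of the moment at which its call begins. camera_params takes no time and is no camera call.
- finish_job(): hands the job in; it is judged then, once.
The state is a dict: "time": time; "joint_pos": joint angles; "joint_vel": joint speeds; "joint_torque": joint torques, N m; "eef_pos": TCP position; "eef_rot": TCP orientation; "contact_force": force on the tool from outside, world axes, zero at the start; "wrist_torque": the same for the moment, N m; "grip_width": finger opening in m; "gripper_force": force on a finger pad.
Only numpy, scipy, OpenCV 4.12 (cv2) and the standard library are available. Lean on these libraries where they do the work, as an engineer would, in place of code of your own. Each camera call takes 0.05 s, during which the arm holds its last target. There are 200 camera calls.

## Task

A red-capped blood tube has rolled under the low white bench step so that only its cap end sticks out: draw it out by the cap, lay it down on the open worktop so that it stays put when you let go, and take it again by its middle. Lay it in the blue V cradle of the tube mixer with its cap in the wide pocket, and then turn the mixer's speed knob clockwise until its white pointer stands at the red mark. Do not disturb the purple-capped tube, the timer or the blue-capped dropper bottle, and let go of everything at the end.

Things in the scene. Friction and masses are not known exactly. Their poses are not given: they have to be found in the camera images.
- red_tube: Blood tube to load: 107 mm long, 15 g, red cap on its last 25 mm. For contact a plain rod 14.4 mm in diameter all along, cap included (the cap looks 20 mm wide); lying flat its axis is 7.2 mm up. Rolls freely. Origin at the foot (uncapped end), z axis along the tube to the cap. Starts lying under the bench step, cap towards the robot, 30 to 40 mm of it sticking out past the front edge.
- red_tube_mid (a point): Point on the red tube's axis half way along (53.5 mm from the foot).
- red_tube_cap (a point): Centre of the cap's outer end, 107 mm from the foot on the axis.
- red_tube_foot (a point): The foot end of the red tube, on the axis.
- purple_tube: Bystander: a like tube with a purple cap, 91 mm long, 14.4 mm rod, lying parallel beside the red one under the step, about 90 mm from it (left or right), with 14 to 24 mm of its cap end sticking out. Loose. Origin at the foot, z axis to the cap.
- bench_step: Fixed low white step, 130 (x) by 220 mm (y). Board 10 mm thick, top 46 mm and underside 36 mm above the worktop; closed down to the worktop by panels at both y ends and at the back (+x), open at the front (-x, facing the robot). Origin on the worktop under the centre; front edge at x = -65 mm in its frame.
- mixer: Fixed tube mixer: white housing 156 mm (x) by 172 mm (y), its top 40 mm above the worktop. Origin on the worktop under its centre; x axis points away from the robot, y to the left, z up. Its left half carries the tube cradle, its right half the speed knob.
- cradle (a point): Where the loaded tube's middle belongs, 62 mm above the worktop. Tube along the mixer's x, cap at -x. Along x (mm): cap pocket -61 to -32 (walls 28 mm apart, to 12 mm above tube axis), V support -27 to -19, gap -19 to +25 with room for fingers (platform 15 mm below tube axis), V support +25 to +45, end stops -61, +61. The 90 degree Vs, 27 mm wide on top (3 mm above tube axis), centre the tube.
- speed_knob (a joint): Speed knob on the mixer's right half, vertical axis; turns clockwise seen from above as the value grows, 0 to 2.4 rad; starts at 0.3 to 0.9. The red mark is at 1.6. At value q the white pointer stands at the angle 1.2 - q (anticlockwise from the mixer's x axis, from above). Stays where it is left; takes 0.03 N m to turn.
- knob_grip (a point): Centre of the top of the knob's bar, on the knob's axis, 65 mm above the worktop; in the mixer's frame the cradle point is 5 mm further in x and 80 mm further in y. The bar, to be gripped across, is grey, 38 mm long (along the pointer), 11 mm thick, and rises 18 mm above a round skirt 40 mm in diameter whose top is 47.5 mm above the worktop.
- knob_pointer (a point): Tip of the white pointer line on the knob's bar, 19 mm from the knob's axis.
- red_mark (a point): The red mark on the black dial round the knob, 27.5 mm from the knob's axis.
- timer: Bystander: small white timer, 64 by 64 by 19 mm, loose on top of the bench step. Origin at the centre of its underside.
- blue_dropper: Bystander: white dropper bottle with a blue cap, 25 mm wide, 58 mm tall, standing loose on the worktop between the step and the mixer. Origin at the centre of its underside.

How it is judged:
By the outcome, as a careful person would: the job done as asked, in the order asked, and still so for the second after the job is handed in, with the robot touching nothing.
It also fails if it takes over 69 s, if anything falls off the work surface, if the arm or the gripper's body presses on something with over 40 N, if the wrist force passes 120 N, or if a joint passes its speed limit or range.

## Working session

There is one attempt and no reset: what is moved stays moved. The work goes in short steps, Python scripts to look and compute and a tool call to move; the robot and the scene stay as the last step left them, time stands still between calls to the robot, and variables do not carry over. Pictures are saved under pics/ and viewed, at most 11 in all, crops included, and the job is handed in when it is done.

Besides the shell and the picture viewer there is one more tool, called by a JSON object that holds its "api" and its "payload". apply_moves: Moves the arm, as the interface text tells. Its arguments: {"type":"object","properties":{"rows":{"type":"array"}},"required":["rows"]}

```bash
mkdir -p pics; ls
python3 - <<'E'
from station import *
import cv2,numpy as np
for n in("scene","top"):
    cv2.imwrite(f"pics/{n}0.png",camera(n)[:,:,::-1]); p=camera_params(n); print(n,p)
    R=np.array(p['R']);print(-R.T@np.array(p['t']))
o=get_obs();print(o)
E
```

```text
pics
scene {'intrinsics': array([[422.13813886,   0.        , 278.84105147],
       [  0.        , 422.13813886, 208.29439919],
       [  0.        ,   0.        ,   1.        ]]), 'R': array([[-7.22612898e-01, -6.91252917e-01,  6.99751525e-05],
       [-2.57556633e-01,  2.69147228e-01, -9.28021740e-01],
       [ 6.41478901e-01, -6.70618501e-01, -3.72526033e-01]]), 't': array([0.40449722, 0.26149826, 0.71193582])}
[-0.09704629  0.68666569  0.50786239]
top {'intrinsics': array([[459.87625669,   0.        , 277.98191372],
       [  0.        , 459.87625669, 207.44022812],
       [  0.        ,   0.        ,   1.        ]]), 'R': array([[ 1.93620292e-03, -9.99998122e-01,  8.12728802e-05],
       [-9.91703309e-01, -1.93058874e-03, -1.28533344e-01],
       [ 1.28533259e-01,  1.68268051e-04, -9.91705184e-01]]), 't': array([-0.06898418,  0.62357385,  1.10978615])}
[ 0.47588939 -0.06796693  1.18073631]
{'time': 0.1, 'joint_pos': array([-1.38099459e+00,  3.42662991e-01,  1.52491320e+00,  2.81727791e-05,
        1.27542038e+00, -1.45984971e-01]), 'joint_vel': array([ 0.00190467, -0.00175999, -0.00168907, -0.00014798, -0.00059155,
        0.00047662]), 'joint_torque': array([ 1.63403183e-03, -4.32004952e+01, -2.44694245e+01,  7.19166943e-02,
        5.26420923e-02, -5.08336950e-05]), 'eef_pos': array([ 0.17296092, -0.49530468,  0.2261122 ]), 'eef_rot': array([ 9.85939431e-01,  1.67101602e-01, -1.90735467e-06, -7.02087133e-04]), 'contact_force': array([-0.37190742, -0.1910214 ,  0.3858881 ]), 'wrist_torque': array([ 0.00245829, -0.03830381, -0.02422106]), 'gripper_force': 0.0, 'grip_width': 0.09144248381928473}
```

View pics/scene0.png

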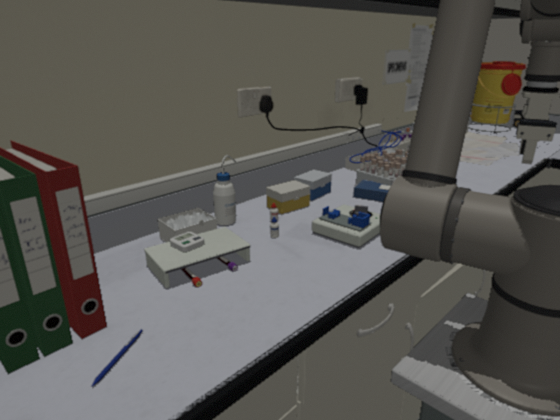

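View pics/top0.png

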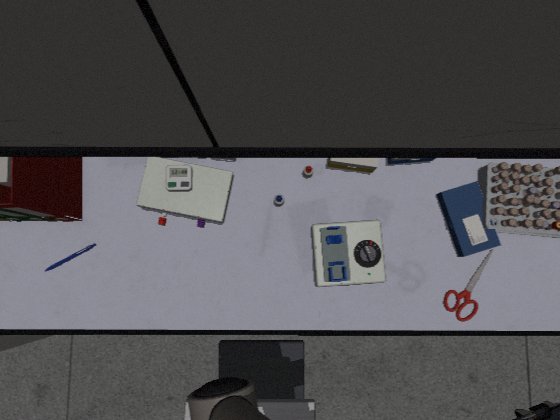

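The scene view shows the red cap at (197,282) and the purple one at (233,266). In the top view red is at (162,221), purple at (201,223), the dropper at (279,200), and the mixer spans (312..385, 221..287) with its knob at about (368,252). Next I measure these.

```bash
cat > h.py <<'E'
from station import *
import cv2,numpy as np
from scipy.spatial.transform import Rotation as Ro
def ray(n,uv,z):
    p=camera_params(n);R=np.array(p['R']);c=-R.T@p['t']
    d=R.T@np.linalg.inv(p['intrinsics'])@[uv[0],uv[1],1.]
    return c+d*(z-c[2])/d[2]
def proj(n,X):
    p=camera_params(n);q=p['intrinsics']@(p['R']@np.array(X)+p['t']);return q[:2]/q[2]
def blobs(im,lo,hi,roi,amin=6):
    x0,y0,x1,y1=roi;h=cv2.cvtColor(im[y0:y1,x0:x1],cv2.COLOR_RGB2HSV)
    if lo[0]>hi[0]: m=cv2.inRange(h,lo,(180,)+hi[1:])|cv2.inRange(h,(0,)+lo[1:],hi)
    else: m=cv2.inRange(h,lo,hi)
    k,l,s,c=cv2.connectedComponentsWithStats(m)
    return [(c[i]+[x0,y0],s[i]+np.array([x0,y0,0,0,0]),np.argwhere(l==i)[:,::-1]+[x0,y0]) for i in range(1,k) if s[i][4]>=amin]
E
python3 - <<'E'
from h import *
im=cv2.imread("pics/top0.png")[:,:,::-1].copy()
def rect(roi,z,thr):
    x0,y0,x1,y1=roi;h=cv2.cvtColor(im[y0:y1,x0:x1],cv2.COLOR_RGB2HSV)
    return h
for nm,lo,hi,roi,z in [("red",(170,90,60),(10,255,255),(150,205,185,235),.0072),("purple",(125,70,40),(165,255,255),(190,205,215,235),.0072),("drop",(100,100,40),(125,255,255),(265,190,295,210),.055),("cradle blue",(95,120,50),(125,255,255),(312,222,355,287),.062),("mark",(170,100,60),(10,255,255),(350,235,388,275),.0425)]:
    for c,s,p in blobs(im,lo,hi,roi,3): print(nm,c.round(1),s,ray("top",c,z).round(4))
for nm,cs,z in [("step",[(147,157),(233,170),(224,221),(139,208)],.046),("mixer",[(312,223),(380,221),(385,283),(316,287)],.04)]:
    P=np.array([ray("top",c,z)[:2] for c in cs]);print(nm,P.round(3).tolist(),np.linalg.norm(P-np.roll(P,-1,0),axis=1).round(3),P.mean(0).round(4))
a=cv2.resize(im[145:240,125:245],None,fx=5,fy=5,interpolation=cv2.INTER_CUBIC);b=cv2.resize(im[215:295,305:395],None,fx=6,fy=6,interpolation=cv2.INTER_CUBIC)
cv2.imwrite("pics/a.png",a[:,:,::-1]);cv2.imwrite("pics/b.png",b[:,:,::-1])
E
```

```text
red [161.9 220.5] [159 217   7   8  47] [0.5936 0.2298 0.0072]
purple [200.8 222.6] [198 219   7   8  49] [0.5885 0.1299 0.0072]
drop [278.5 198.2] [276 196   6   6  25] [ 0.6449 -0.069   0.055 ]
cradle blue [333.5 227.1] [328 226  12   3  23] [ 0.5727 -0.2033  0.062 ]
cradle blue [334.1 239.1] [327 235  16   9 122] [ 0.5436 -0.2043  0.062 ]
cradle blue [336.2 262.8] [329 261  15   4  47] [ 0.4864 -0.2086  0.062 ]
cradle blue [337.8 275.6] [330 267  17  15  89] [ 0.4558 -0.2121  0.062 ]
mark [370.6 242.7] [369 241   4   5  12] [ 0.5361 -0.2968  0.0425]
step [[0.751, 0.263], [0.718, 0.046], [0.589, 0.066], [0.621, 0.278]] [0.22  0.13  0.214 0.131] [0.6695 0.1631]
mixer [[0.585, -0.153], [0.59, -0.322], [0.438, -0.33], [0.428, -0.161]] [0.17  0.153 0.169 0.157] [ 0.5101 -0.2415]
```

View pics/a.png

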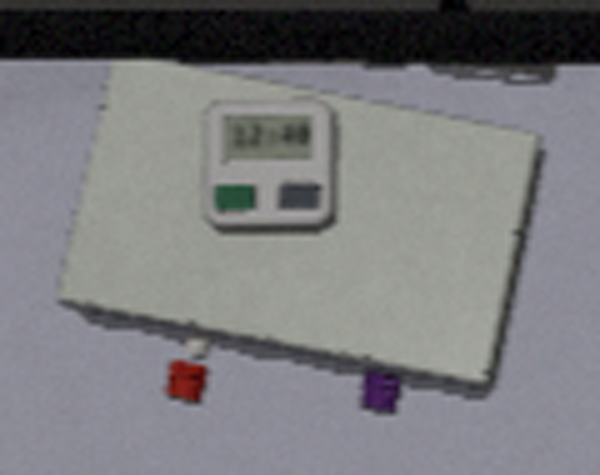

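View pics/b.png

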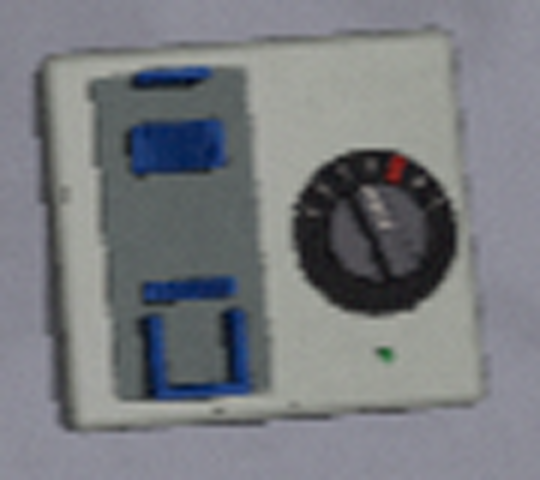

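The crops show the red cap about 22 mm out from the step edge with a sliver of tube behind it, the timer well back, and the cradle with its cap pocket towards the robot. The blue parts give a cradle yaw of about 3.5–4°. Next I check the cap in two views and get the tube direction.

```bash
cat > d.py <<'E'
import sys
from h import *
o=get_obs();R=Ro.from_quat(o['eef_rot']);M=R.as_matrix();yaw=np.degrees(np.arctan2(M[1,0],M[0,0]))
print('t',round(o['time'],2),'pos',o['eef_pos'].round(4),'yaw',yaw.round(2),'tilt',np.degrees(np.arccos(-M[2,2])).round(2),'w',round(o['grip_width'],4),'F',o['contact_force'].round(1))
if len(sys.argv)>4:
    x,y,z,w=map(float,sys.argv[1:5])
    print('shift',(R.inv().apply(np.array([x,y,z])-o['eef_pos'])).round(4),'turn',np.degrees((R.inv()*Ro.from_matrix(Ro.from_euler('z',w,degrees=True).as_matrix()@np.diag([1,-1,-1.]))).as_rotvec()).round(1))
E
python3 - <<'E'
from h import *
t=cv2.imread("pics/top0.png")[:,:,::-1].copy();s=cv2.imread("pics/scene0.png")[:,:,::-1].copy()
B=blobs(t,(170,90,60),(10,255,255),(150,205,185,235))[0]
print(cv2.minAreaRect(B[2].astype(np.float32)))
b=blobs(s,(170,90,60),(10,255,255),(185,265,215,295));print([(x[0],x[1][4]) for x in b])
print(proj("scene",ray("top",B[0],.0072)),[ray("scene",x[0],.0072).round(4) for x in b])
# white sliver behind cap
g=t[209:219,158:172].astype(int).sum(2);print(g)
for uv in [(187/5+125,382/5+145),(196/5+125,346/5+145)]:print(ray("top",uv,.01).round(4))
# cap axis from column centroids by row
for r in range(217,226):
    q=B[2][B[2][:,1]==r][:,0]
    if len(q):print(r,q.mean(),len(q))
E
python3 d.py 0.585 0.231 0.12 -13
```

```text
((162.0, 220.5), (7.0, 6.0), 90.0)
[(array([195.25, 280.  ]), np.int64(48))]
[196.1643672 282.1773037] [array([0.6025, 0.2258, 0.0072])]
[[220 240 313 376 340 281 391 451 460 451 448 450 448 445]
 [201 185 190 200 193 212 249 322 373 397 414 432 453 456]
 [233 231 239 234 217 212 185 194 193 188 219 249 316 369]
 [261 249 238 232 258 274 258 243 222 194 200 178 180 225]
 [428 425 356 247 361 451 450 388 286 224 246 234 237 236]
 [429 426 432 416 427 457 434 373 276 349 349 250 257 256]
 [439 431 438 426 444 422 385 338 330 401 434 432 421 430]
 [428 425 424 422 423 345 253 246 359 429 424 430 435 426]
 [386 288 215 219 300 332 371 423 434 442 435 439 428 428]
 [347 200 172 149 171 175 174 181 343 439 437 430 436 426]]
[0.5911 0.2277 0.01  ]
[0.6096 0.2237 0.01  ]
217 161.0 3
218 162.0 7
219 162.0 7
220 161.66666666666666 6
221 162.0 7
222 162.0 7
223 161.5 6
224 162.5 4
t 0.1 pos [ 0.173  -0.4953  0.2261] yaw 19.24 tilt 0.08 w 0.0914 F [-0.4 -0.2  0.4]
shift [ 0.6283 -0.5498  0.107 ] turn [-0.1  0.  32.2]
```

{"api": "apply_moves", "payload": {"rows": [[[0.628, -0.55, 0.107, 0, 0, 0, -0.1], [0.628, -0.55, 0.107, 0, 0, 0, -0.1], [0.628, -0.55, 0.107, 0, 0, 0, -0.1], [0.628, -0.55, 0.107, 0, 0, 0, -0.1], [0.628, -0.55, 0.107, 0, 0, 0, -0.1], [0.628, -0.55, 0.107, 0, 0, 0, -0.1], [0.628, -0.55, 0.107, 0, 0, 0, -0.1], [0.628, -0.55, 0.107, 0, 0, 0, -0.1]]]}}

```text
time: 0.9
eef_pos: [0.3691, -0.1486, 0.1756]
eef_rot: [0.986, 0.167, 0.0, 0.0]
contact_force: [1.1, -1.0, 0.0]
grip_width: 0.0509
gripper_force: 0.0
```

```bash
python3 d.py 0.585 0.231 0.12 -12
```

```text
t 0.9 pos [ 0.3691 -0.1486  0.1756] yaw 19.22 tilt 0.01 w 0.0509 F [ 1.1 -1.   0. ]
shift [ 0.3288 -0.2874  0.0556] turn [ 0.  -0.  31.2]
```

{"api": "apply_moves", "payload": {"rows": [[[0.329, -0.287, 0.056, 0, 0, 31.2, -0.1], [0.329, -0.287, 0.056, 0, 0, 31.2, -0.1], [0.329, -0.287, 0.056, 0, 0, 31.2, -0.1], [0.329, -0.287, 0.056, 0, 0, 31.2, -0.1], [0.329, -0.287, 0.056, 0, 0, 31.2, -0.1], [0.329, -0.287, 0.056, 0, 0, 31.2, -0.1], [0.329, -0.287, 0.056, 0, 0, 31.2, -0.1], [0.329, -0.287, 0.056, 0, 0, 31.2, -0.1]]]}}

```text
time: 1.7
eef_pos: [0.548, 0.1646, 0.129]
eef_rot: [0.995, -0.104, -0.0, 0.0]
contact_force: [0.9, -0.9, -0.0]
grip_width: 0.0506
gripper_force: 0.0
```

```bash
python3 d.py 0.589 0.230 0.003 -12
```

```text
t 1.7 pos [0.548  0.1646 0.129 ] yaw -11.95 tilt 0.04 w 0.0506 F [ 0.9 -0.9 -0. ]
shift [ 0.0267 -0.0725  0.1259] turn [0.  0.  0.1]
```

{"api": "apply_moves", "payload": {"rows": [[[0.022, -0.0725, 0.02, 0, 0, 0, -0.1], [0.022, -0.0725, 0.02, 0, 0, 0, -0.1], [0.022, -0.0725, 0.06, 0, 0, 0, -0.1], [0.024, -0.0725, 0.09, 0, 0, 0, -0.1], [0.025, -0.0725, 0.1, 0, 0, 0, -0.1], [0.025, -0.0725, 0.11, 0, 0, 0, -0.1], [0.025, -0.0725, 0.11, 0, 0, 0, -0.1], [0.025, -0.0725, 0.11, 0, 0, 0, -0.1]]]}}

```text
time: 2.5
eef_pos: [0.5878, 0.2284, 0.0209]
eef_rot: [0.995, -0.104, 0.001, -0.0]
contact_force: [0.6, 0.0, 0.1]
grip_width: 0.0507
gripper_force: 0.0
```

```bash
python3 d.py 0.589 0.230 0.003 -12; python3 -c "
from h import *
im=camera('scene');print([(b[0],b[1][4]) for b in blobs(im,(170,90,60),(10,255,255),(180,260,220,300))])
cv2.imwrite('pics/s1.png',cv2.resize(im[220:320,120:280],None,fx=5,fy=5)[:,:,::-1])"
```

```text
t 2.5 pos [0.5878 0.2284 0.0209] yaw -11.98 tilt 0.12 w 0.0507 F [0.6 0.  0.1]
shift [ 0.0008 -0.0018  0.0179] turn [-0.  -0.1  0. ]
[(array([195.26666667, 280.15555556]), np.int64(45))]
```

View pics/s1.png

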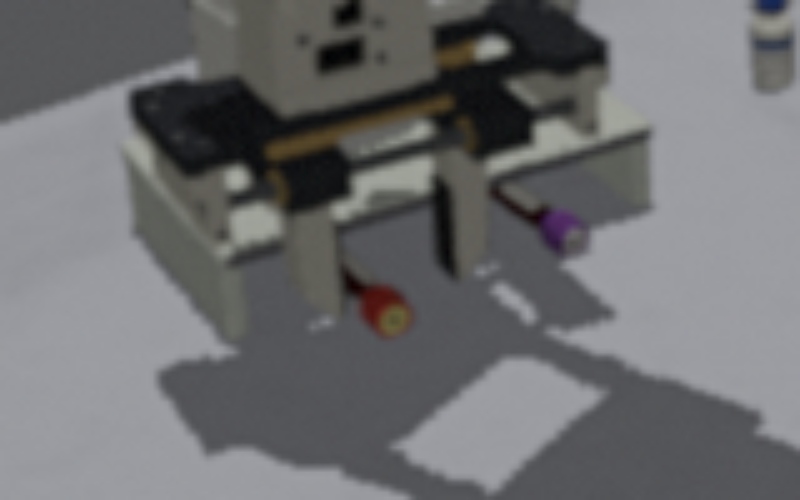

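The open fingers straddle the red cap at about (197,282), and both views agree on its position. Now I lower and grip.

{"api": "apply_moves", "payload": {"rows": [[[0.001, -0.001, 0.009, 0, 0, 0, -0.1], [0.001, -0.001, 0.017, 0, 0, 0, -0.1], [0.001, -0.001, 0.0175, 0, 0, 0, -0.1], [0.001, -0.001, 0.0175, 0, 0, 0, 0.3], [0.001, -0.001, 0.0175, 0, 0, 0, 0.6], [0.001, -0.001, 0.0175, 0, 0, 0, 1], [0.001, -0.001, 0.0175, 0, 0, 0, 1], [0.001, -0.001, 0.0175, 0, 0, 0, 1]]]}}

```text
time: 3.35
eef_pos: [0.5883, 0.2291, 0.0023]
eef_rot: [0.995, -0.104, 0.0, -0.0]
contact_force: [0.1, -0.3, 0.3]
grip_width: 0.0151
gripper_force: 0.0
```

```bash
python3 d.py 0.44 0.262 0.003 -12
```

```text
t 3.35 pos [0.5883 0.2291 0.0023] yaw -11.96 tilt 0.02 w 0.0151 F [ 0.1 -0.3  0.3]
shift [-0.1519 -0.0014 -0.0008] turn [-0. -0.  0.]
```

{"api": "apply_moves", "payload": {"rows": [[[0, 0, 0, 0, 0, 0, 1], [0, 0, 0, 0, 0, 0, 1], [-0.02, 0, -0.001, 0, 0, 0, 1], [-0.045, 0, -0.001, 0, 0, 0, 1], [-0.07, 0, -0.001, 0, 0, 0, 1], [-0.1, 0, -0.001, 0, 0, 0, 1], [-0.125, 0, -0.001, 0, 0, 0, 1], [-0.14, 0, -0.001, 0, 0, 0, 1]]]}}

```text
time: 4.15
eef_pos: [0.4491, 0.2583, 0.0031]
eef_rot: [0.995, -0.104, -0.001, 0.0]
contact_force: [0.1, 0.0, -0.5]
grip_width: 0.0133
gripper_force: 30.0
```

```bash
python3 d.py; python3 -c "
from h import *
im=camera('top');print([(b[0],b[1][4]) for b in blobs(im,(170,90,60),(10,255,255),(130,210,200,300))])
cv2.imwrite('pics/t2.png',cv2.resize(im[150:290,110:250],None,fx=4,fy=4)[:,:,::-1])"
```

```text
t 4.15 pos [0.4491 0.2583 0.0031] yaw -11.92 tilt 0.08 w 0.0133 F [ 0.1  0.  -0.5]
[]
```

View pics/t2.png

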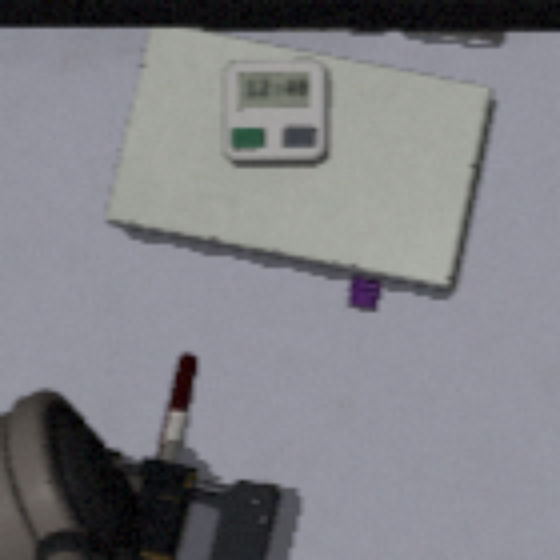

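The tube is out, straight in the grip, with its foot at about (157,239); timer and purple tube are undisturbed. Now I set it down and release gently.

{"api": "apply_moves", "payload": {"rows": [[[0, 0, 0.0008, 0, 0, 0, 1], [0, 0, 0.0008, 0, 0, 0, 1], [0, 0, 0.0008, 0, 0, 0, 0.7], [0, 0, 0.0008, 0, 0, 0, 0.65], [0, 0, 0.0008, 0, 0, 0, 0.6], [0, 0, 0.0008, 0, 0, 0, 0.5], [0, 0, 0.0008, 0, 0, 0, 0.4], [0, 0, 0.0008, 0, 0, 0, 0.2]]]}}

```text
time: 5.0
eef_pos: [0.4513, 0.2581, 0.0023]
eef_rot: [0.995, -0.104, 0.0, 0.0]
contact_force: [-0.3, -0.7, -0.2]
grip_width: 0.0318
gripper_force: 0.0
```

```bash
python3 d.py; python3 -c "
from h import *
im=camera('top');s=camera('scene');print([(b[0],b[1][4]) for b in blobs(s,(170,90,60),(10,255,255),(150,250,330,419))])
for b in blobs(im,(170,90,20),(10,255,255),(130,225,175,270)):print('body',b[0],b[1],ray('top',b[0],.01))"
```

```text
t 5.0 pos [0.4513 0.2581 0.0023] yaw -11.96 tilt 0.01 w 0.0318 F [-0.3 -0.7 -0.2]
[(array([224.87719298, 311.45614035]), np.int64(57))]
body [155.64150943 244.03773585] [153 237   6  14  53] [0.53325711 0.24289146 0.01      ]
```

{"api": "apply_moves", "payload": {"rows": [[[0, 0, -0.02, 0, 0, 0, 0.1], [0, 0, -0.06, 0, 0, 0, 0], [0, 0, -0.09, 0, 0, 0, -0.1], [-0.05, 0, -0.09, 0, 0, 0, -0.1], [-0.075, 0, -0.09, 0, 0, 0, -0.1], [-0.075, 0, -0.09, 0, 0, 0, -0.1], [-0.075, 0, -0.09, 0, 0, 0, -0.1], [-0.075, 0, -0.09, 0, 0, 0, -0.1]]]}}

```text
time: 5.9
eef_pos: [0.379, 0.2738, 0.0924]
eef_rot: [0.995, -0.104, 0.001, -0.0]
contact_force: [0.7, 0.0, -0.7]
grip_width: 0.0504
gripper_force: 0.0
```

```bash
python3 d.py; python3 -c "
from h import *
im=camera('top');s=camera('scene')
for b in blobs(s,(170,90,20),(10,255,255),(150,250,330,419)):print('s',b[0],b[1],ray('scene',b[0],.0072))
for b in blobs(im,(170,90,20),(10,255,255),(120,225,185,300)):
  print('t',b[0],b[1],ray('top',b[0],.01)); P=np.array([ray('top',p,.01)[:2] for p in b[2]]); c=P-P.mean(0);v=np.linalg.svd(c)[2][0];print('dir',np.degrees(np.arctan(v[1]/v[0])), 'ext',(c@v).min(),(c@v).max(),v)
a=cv2.resize(im[210:310,120:220],None,fx=4,fy=4);b=cv2.resize(s[260:360,170:270],None,fx=4,fy=4)
cv2.imwrite('pics/t3.png',np.hstack([a,b])[:,:,::-1])"
```

```text
t 5.9 pos [0.379  0.2738 0.0924] yaw -11.97 tilt 0.07 w 0.0504 F [ 0.7  0.  -0.7]
s [210.14814815 297.35185185] [205 291  13  16  54] [0.52378752 0.24499855 0.0072    ]
s [224.2        311.09230769] [219 307  12  11  65] [0.46532364 0.25536776 0.0072    ]
t [155.58823529 243.94117647] [153 237   6  14  51] [0.5335017  0.24303566 0.01      ]
dir -11.84293110220628 ext -0.017863734455227584 0.016268312719833877 [-0.97871389  0.20522945]
t [148.83333333 274.51851852] [145 271   9   8  54] [0.4565849 0.2572743 0.01     ]
dir -53.72120282870247 ext -0.011261548637599091 0.01200352853982812 [ 0.5917149  -0.80614731]
```

View pics/t3.png

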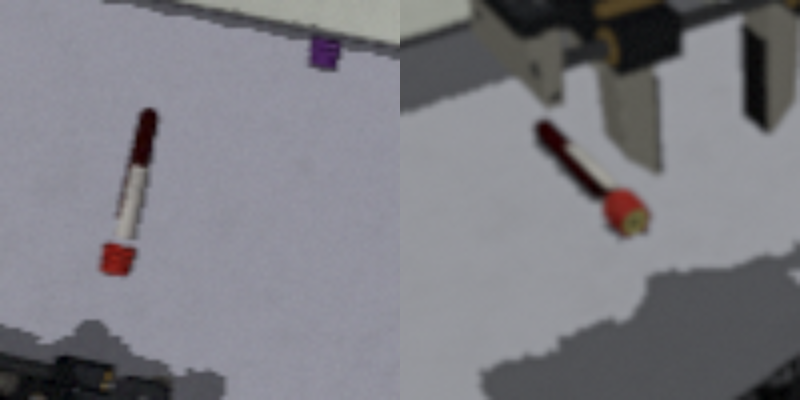

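The tube lies still, from its foot at (157,237) to its cap at (149,274). Length checks at 108 mm and the middle is at (0.4975, 0.249).

```bash
python3 d.py 0.4975 0.249 0.0025 -11
```

```text
t 6.0 pos [0.3788 0.2736 0.0922] yaw -12.01 tilt 0.02 w 0.0507 F [-0.3 -0.4 -0.1]
shift [ 0.1211 -0.0007  0.0897] turn [-0. -0. -1.]
```

{"api": "apply_moves", "payload": {"rows": [[[0.05, 0, 0, 0, 0, -1, -0.1], [0.1, -0.001, 0, 0, 0, -1, -0.1], [0.121, -0.001, 0.02, 0, 0, -1, -0.1], [0.121, -0.001, 0.05, 0, 0, -1, -0.1], [0.121, -0.001, 0.07, 0, 0, -1, -0.1], [0.121, -0.001, 0.08, 0, 0, -1, -0.1], [0.121, -0.001, 0.0885, 0, 0, -1, -0.1], [0.121, -0.001, 0.0885, 0, 0, -1, -0.1]]]}}

```text
time: 6.8
eef_pos: [0.4963, 0.2494, 0.0032]
eef_rot: [0.995, -0.096, -0.0, 0.0]
contact_force: [-0.1, 0.5, 0.5]
grip_width: 0.0505
gripper_force: 0.0
```

```bash
python3 d.py 0.4975 0.249 0.002 -11
```

```text
t 6.8 pos [0.4963 0.2494 0.0032] yaw -10.97 tilt 0.06 w 0.0505 F [-0.1  0.5  0.5]
shift [0.0013 0.0002 0.0012] turn [0.  0.1 0. ]
```

{"api": "apply_moves", "payload": {"rows": [[[0.001, 0, 0.001, 0, 0, 0, 0.3], [0.001, 0, 0.001, 0, 0, 0, 1], [0.001, 0, 0.001, 0, 0, 0, 1], [0.001, 0, 0.001, 0, 0, 0, 1], [0.001, 0, 0.001, 0, 0, 0, 1], [0.001, 0, 0.001, 0, 0, 0, 1], [0.001, 0, 0.001, 0, 0, 0, 1], [0.001, 0, 0.001, 0, 0, 0, 1]]]}}

```text
time: 7.6
eef_pos: [0.4975, 0.2495, 0.0031]
eef_rot: [0.995, -0.095, 0.0, -0.0]
contact_force: [-1.7, -0.9, 3.3]
grip_width: 0.0136
gripper_force: 30.0
```

```bash
python3 d.py 0.509 -0.207 0.15 4
```

```text
t 7.6 pos [0.4975 0.2495 0.0031] yaw -10.96 tilt 0.02 w 0.0136 F [-1.7 -0.9  3.3]
shift [ 0.0981  0.446  -0.1469] turn [ -0.  -0. -15.]
```

{"api": "apply_moves", "payload": {"rows": [[[0, 0, -0.03, 0, 0, 0, 1], [0, 0, -0.07, 0, 0, 0, 1], [0, 0, -0.11, 0, 0, 0, 1], [0.005, 0.03, -0.145, 0, 0, -1, 1], [0.015, 0.07, -0.147, 0, 0, -4, 1], [0.024, 0.11, -0.147, 0, 0, -8, 1], [0.033, 0.15, -0.147, 0, 0, -12, 1], [0.042, 0.19, -0.147, 0, 0, -15, 1]]]}}

```text
time: 8.4
eef_pos: [0.5022, 0.0534, 0.1498]
eef_rot: [0.999, 0.037, 0.0, 0.0]
contact_force: [0.6, 0.1, -0.7]
grip_width: 0.0134
gripper_force: 30.0
```

```bash
python3 d.py 0.509 -0.207 0.15 4; python3 -c "
from h import *
s=camera('scene');t=camera('top')
for b in blobs(s,(170,90,20),(10,255,255),(180,120,420,300),12):print('s',b[0],b[1])
# mixer second measure: PCA of cradle blues
m=[b for b in blobs(t,(95,120,50),(125,255,255),(312,222,355,287),8)]
for b in m:print(b[0],b[1][4],ray('top',b[0],.062))
cv2.imwrite('pics/k.png',np.hstack([cv2.resize(t[232:274,345:390],None,fx=9,fy=9,interpolation=cv2.INTER_CUBIC),cv2.resize(s[180:222,310:355],None,fx=8.4,fy=9)])[:,:,::-1]);cv2.imwrite('pics/s4.png',s[:,:,::-1])
"
```

```text
t 8.4 pos [0.5022 0.0534 0.1498] yaw 4.21 tilt 0.01 w 0.0134 F [ 0.6  0.1 -0.7]
shift [-1.230e-02  2.602e-01 -2.000e-04] turn [ 0.  -0.   0.2]
s [414.46666667 157.24444444] [411 152   8  11  45]
s [266.8  205.05] [264 203   6   5  20]
s [294.11538462 213.51923077] [290 210  10   9  52]
[333.6 227.2] 25 [ 0.57254449 -0.20354996  0.062     ]
[334.07377049 239.08196721] 122 [ 0.54357603 -0.20430763  0.062     ]
[336.19148936 262.78723404] 47 [ 0.48635837 -0.20863642  0.062     ]
[337.64835165 275.52747253] 91 [ 0.45591851 -0.21170655  0.062     ]
```

View pics/k.png

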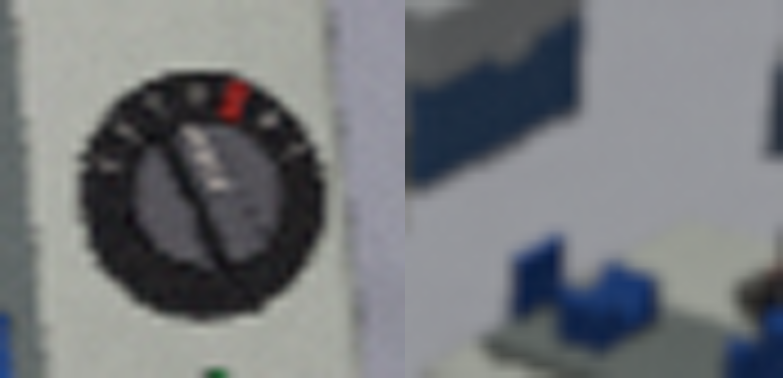

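The knob bar's white pointer runs (188,128)–(222,190) in the crop, about 28° in the world, so q≈0.78. The red mark is at about −19 to −20°. Now over to the cradle.

```bash
python3 -c "
from h import *
print(proj('scene',[.461,.050,.156]),ray('top',(367.6,253.7),.0445))"; python3 d.py 0.509 -0.207 0.11 4.3
```

```text
[295.80973172 213.57133983] [ 0.50886222 -0.28840116  0.0445    ]
t 8.5 pos [0.5026 0.0508 0.1497] yaw 3.83 tilt 0.08 w 0.0138 F [-0.6  0.7 -0.2]
shift [-0.0109  0.2576  0.0401] turn [ 0.1  0.  -0.5]
```

{"api": "apply_moves", "payload": {"rows": [[[-0.002, 0.04, 0, 0, 0, 0, 1], [-0.004, 0.08, 0, 0, 0, 0, 1], [-0.006, 0.12, 0, 0, 0, 0, 1], [-0.008, 0.16, 0, 0, 0, 0, 1], [-0.01, 0.2, 0, 0, 0, 0, 1], [-0.011, 0.235, 0, 0, 0, 0, 1], [-0.012, 0.26, 0, 0, 0, 0, 1], [-0.012, 0.26, 0.02, 0, 0, 0, 1]]]}}

```text
time: 9.3
eef_pos: [0.5108, -0.2087, 0.1315]
eef_rot: [0.999, 0.033, 0.003, 0.002]
contact_force: [-0.0, -0.1, -0.8]
grip_width: 0.0133
gripper_force: 30.0
```

```bash
python3 d.py 0.509 -0.207 0.058 4.3; python3 -c "
from h import *
s=camera('scene');t=camera('top')
for b in blobs(s,(170,90,20),(10,255,255),(280,120,450,300),12):print('s',b[0],b[1])
print(proj('scene',[.509-.041,-.210,.135]))
cv2.imwrite('pics/s5.png',np.hstack([cv2.resize(s[150:250,280:400],None,fx=4,fy=4),cv2.resize(t[210:310,300:390],None,fx=3.5,fy=4)])[:,:,::-1])
"
```

```text
t 9.3 pos [ 0.5108 -0.2087  0.1315] yaw 3.84 tilt 0.36 w 0.0133 F [-0.  -0.1 -0.8]
shift [-0.002  -0.0021  0.0735] turn [ 0.2 -0.3 -0.5]
s [333.35294118 185.52941176] [330 184   8   4  17]
s [358.80952381 191.95238095] [356 189   8   8  42]
[359.80393516 192.65894703]
```

View pics/s5.png

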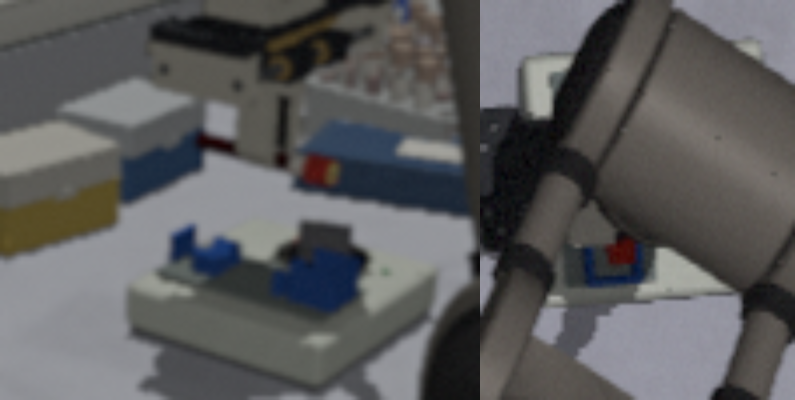

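The tube is level above the cradle and the cap is where expected (scene 359,192). Now I lower it.

{"api": "apply_moves", "payload": {"rows": [[[-0.002, -0.002, 0.02, 0, 0, -0.5, 1], [-0.002, -0.002, 0.04, 0, 0, -0.5, 1], [-0.002, -0.002, 0.055, 0, 0, -0.5, 1], [-0.002, -0.002, 0.062, 0, 0, -0.5, 1], [-0.002, -0.002, 0.066, 0, 0, -0.5, 1], [-0.002, -0.002, 0.069, 0, 0, -0.5, 1], [-0.002, -0.002, 0.069, 0, 0, -0.5, 1], [-0.002, -0.002, 0.069, 0, 0, -0.5, 1]]]}}

```text
time: 10.2
eef_pos: [0.5076, -0.2043, 0.0622]
eef_rot: [0.999, 0.04, 0.001, 0.001]
contact_force: [-0.9, -3.6, 4.7]
grip_width: 0.0138
gripper_force: 30.0
```

```bash
python3 d.py 0.508 -0.207 0.058 4.3
```

```text
t 10.2 pos [ 0.5076 -0.2043  0.0622] yaw 4.56 tilt 0.18 w 0.0138 F [-0.9 -3.6  4.7]
shift [0.0002 0.0027 0.0042] turn [ 0.1 -0.1  0.3]
```

{"api": "apply_moves", "payload": {"rows": [[[0, 0.0015, 0, 0, 0, 0, 1], [0, 0.0025, 0, 0, 0, 0, 1], [0, 0.0025, 0.001, 0, 0, 0, 1], [0, 0.0025, 0.002, 0, 0, 0, 1], [0, 0.0025, 0.003, 0, 0, 0, 1], [0, 0.0025, 0.0035, 0, 0, 0, 1], [0, 0.0025, 0.0035, 0, 0, 0, 1], [0, 0.0025, 0.0035, 0, 0, 0, 1]]]}}

```text
time: 11.0
eef_pos: [0.5076, -0.2074, 0.0589]
eef_rot: [0.999, 0.04, 0.001, 0.002]
contact_force: [-2.5, -4.1, 11.6]
grip_width: 0.0137
gripper_force: 30.0
```

```bash
python3 d.py 0.508 -0.207 0.058 4.3
```

```text
t 11.0 pos [ 0.5076 -0.2074  0.0589] yaw 4.55 tilt 0.21 w 0.0137 F [-2.5 -4.1 11.6]
shift [ 0.0004 -0.0004  0.0009] turn [ 0.2 -0.1  0.3]
```

Seated against the Vs, within about 1 mm. Now I release and rise.

{"api": "apply_moves", "payload": {"rows": [[[0, 0.0005, 0, 0, 0, 0, 0.7], [0, 0.0005, 0, 0, 0, 0, 0.6], [0, 0.0005, 0, 0, 0, 0, 0.4], [0, 0.0005, 0, 0, 0, 0, 0.2], [0, 0.0005, 0, 0, 0, 0, 0.2], [0, 0.0005, -0.02, 0, 0, 0, 0.2], [0, 0.0005, -0.05, 0, 0, 0, 0.2], [0, 0.0005, -0.08, 0, 0, 0, 0.2]]]}}

```text
time: 11.8
eef_pos: [0.5065, -0.206, 0.1376]
eef_rot: [0.999, 0.04, -0.001, -0.001]
contact_force: [0.5, 0.5, -0.4]
grip_width: 0.0369
gripper_force: 0.0
```

```bash
python3 d.py 0.5095 -0.288 0.11 28; python3 -c "
from h import *
s=camera('scene')
for b in blobs(s,(170,90,20),(10,255,255),(280,120,450,300),6):print('s',b[0],b[1])
print(proj('scene',[.509-.041,-.210,.064]))
cv2.imwrite('pics/s6.png',cv2.resize(s[160:260,300:420],None,fx=5,fy=5)[:,:,::-1])
"
```

```text
t 11.8 pos [ 0.5065 -0.206   0.1376] yaw 4.54 tilt 0.12 w 0.0369 F [ 0.5  0.5 -0.4]
shift [-0.0035  0.082   0.0275] turn [ -0.1   0.1 -23.5]
s [340.40625 212.9375 ] [330 209  21   8  32]
s [359.27272727 215.63636364] [356 214   7   4  11]
[357.90556997 217.65862167]
```

View pics/s6.png

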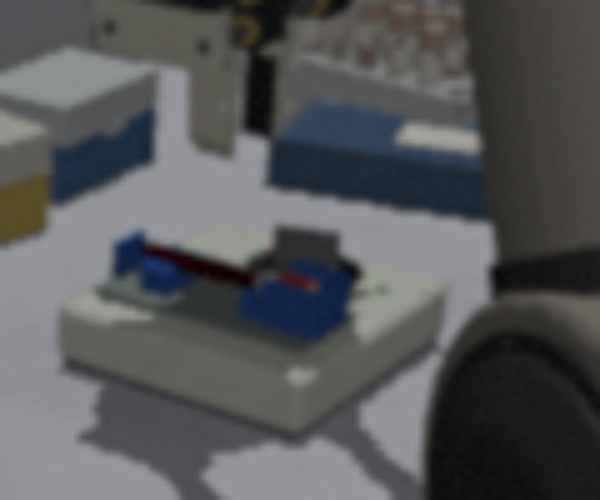

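The tube lies in the cradle with its cap in the pocket (crop 145,250 → 300,285). Next, the knob.

{"api": "apply_moves", "payload": {"rows": [[[-0.003, 0.04, 0, 0, 0, -8, 0.2], [-0.003, 0.075, 0, 0, 0, -16, 0.2], [-0.0035, 0.082, 0, 0, 0, -23.5, 0.2], [-0.0035, 0.082, 0.025, 0, 0, -23.5, 0.2], [-0.0035, 0.082, 0.05, 0, 0, -23.5, 0.2], [-0.0035, 0.082, 0.06, 0, 0, -23.5, 0.2], [-0.0035, 0.082, 0.06, 0, 0, -23.5, 0.2], [-0.0035, 0.082, 0.06, 0, 0, -23.5, 0.2]]]}}

```text
time: 12.65
eef_pos: [0.5104, -0.2886, 0.078]
eef_rot: [0.97, 0.242, 0.0, 0.0]
contact_force: [-0.7, 0.4, -0.6]
grip_width: 0.0365
gripper_force: 0.0
```

```bash
python3 d.py 0.5095 -0.288 0.051 28
```

```text
t 12.65 pos [ 0.5104 -0.2886  0.078 ] yaw 28.05 tilt 0.05 w 0.0365 F [-0.7  0.4 -0.6]
shift [-0.0006 -0.001   0.027 ] turn [ 0.  -0.   0.1]
```

{"api": "apply_moves", "payload": {"rows": [[[-0.0006, -0.001, 0.015, 0, 0, 0, 0.2], [-0.0006, -0.001, 0.024, 0, 0, 0, 0.2], [-0.0006, -0.001, 0.0265, 0, 0, 0, 0.4], [-0.0006, -0.001, 0.0265, 0, 0, 0, 0.6], [-0.0006, -0.001, 0.0265, 0, 0, 0, 1], [-0.0006, -0.001, 0.0265, 0, 0, 0, 1], [-0.0006, -0.001, 0.0265, 0, 0, 0, 1], [-0.0006, -0.001, 0.0265, 0, 0, 0, 1]]]}}

```text
time: 13.45
eef_pos: [0.5102, -0.2891, 0.0516]
eef_rot: [0.97, 0.242, 0.001, 0.002]
contact_force: [4.4, -3.2, -2.1]
grip_width: 0.0104
gripper_force: 30.0
```

```bash
python3 d.py 0.5095 -0.288 0.051 -19; python3 -c "
from h import *;print(get_obs()['gripper_force'],get_obs()['wrist_torque'])"
```

```text
t 13.45 pos [ 0.5102 -0.2891  0.0516] yaw 28.03 tilt 0.23 w 0.0104 F [ 4.4 -3.2 -2.1]
shift [-0.0001 -0.0013  0.0006] turn [ 0.2 -0.2 47. ]
29.97144967317581 [-0.60408454 -0.58990294 -0.00062212]
```

{"api": "apply_moves", "payload": {"rows": [[[0, 0, 0, 0, 0, 7, 1], [0, 0, 0, 0, 0, 14, 1], [0, 0, 0, 0, 0, 21, 1], [0, 0, 0, 0, 0, 28, 1], [0, 0, 0, 0, 0, 35, 1], [0, 0, 0, 0, 0, 42, 1], [0, 0, 0, 0, 0, 47, 1], [0, 0, 0, 0, 0, 47, 1]]]}}

```text
time: 14.25
eef_pos: [0.5101, -0.2883, 0.0516]
eef_rot: [0.986, -0.165, 0.001, 0.0]
contact_force: [5.1, -0.9, -0.4]
grip_width: 0.011
gripper_force: 30.0
```

{"api": "apply_moves", "payload": {"rows": [[[0, 0, 0, 0, 0, 0, 0.7], [0, 0, 0, 0, 0, 0, 0.4], [0, 0, 0, 0, 0, 0, 0.2], [0, 0, -0.025, 0, 0, 0, 0.2], [0, 0, -0.05, 0, 0, 0, 0.2], [0, 0, -0.09, 0, 0, 0, 0.2], [0, 0.04, -0.1, 0, 0, 0, 0.2], [0, 0.08, -0.1, 0, 0, 0, 0.2]]]}}

```text
time: 15.05
eef_pos: [0.4838, -0.3643, 0.1537]
eef_rot: [0.987, -0.163, 0.002, 0.001]
contact_force: [-0.2, -0.5, 0.1]
grip_width: 0.0367
gripper_force: 0.0
```

{"api": "apply_moves", "payload": {"rows": [[[0, 0.05, 0, 0, 0, 0, 0.2], [0, 0.1, 0, 0, 0, 0, 0.2], [-0.02, 0.13, 0, 0, 0, 0, 0.2], [-0.05, 0.15, 0, 0, 0, 0, 0.2], [-0.08, 0.17, 0, 0, 0, 0, 0.2], [-0.1, 0.18, 0, 0, 0, 0, 0.2], [-0.12, 0.19, 0, 0, 0, 0, 0.2], [-0.12, 0.19, 0, 0, 0, 0, 0.2]]]}}

```text
time: 15.85
eef_pos: [0.305, -0.5044, 0.1507]
eef_rot: [0.986, -0.166, -0.001, -0.0]
contact_force: [0.2, 0.3, 0.1]
grip_width: 0.0366
gripper_force: 0.0
```

```bash
python3 d.py; python3 -c "
from h import *
t=camera('top')
print([(b[0],ray('top',b[0],.0425)) for b in blobs(t,(170,100,60),(10,255,255),(350,235,388,275),3)])
cv2.imwrite('pics/t7.png',cv2.resize(t[215:295,305:395],None,fx=7,fy=7,interpolation=cv2.INTER_CUBIC)[:,:,::-1])
"
```

```text
t 15.85 pos [ 0.305  -0.5044  0.1507] yaw -19.09 tilt 0.1 w 0.0366 F [0.2 0.3 0.1]
[(array([370.61538462, 242.84615385]), array([ 0.53563399, -0.29685787,  0.0425    ]))]
```

View pics/t7.png

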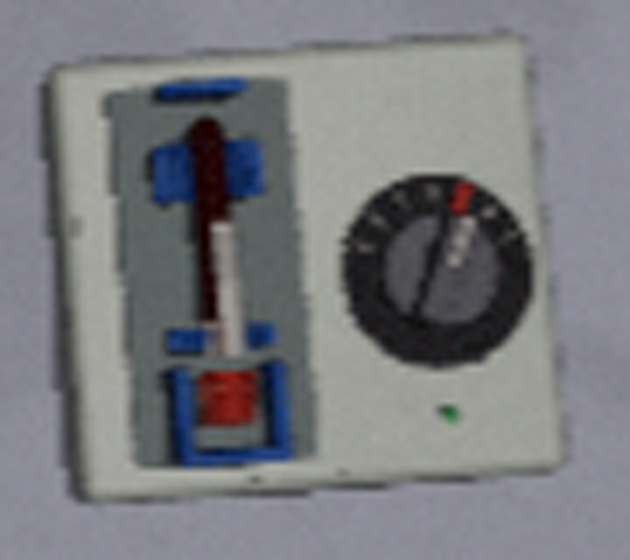

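The tube lies centred in the Vs with its cap in the pocket, and the pointer stands at the red mark (bar about −19°, mark −19 to −20°). I'll check the bystanders and hand in.

```bash
python3 -c "
from h import *
t=camera('top');o=cv2.imread('pics/top0.png')[:,:,::-1].copy()
for r in [((125,70,40),(165,255,255),(190,205,215,235)),((100,100,40),(125,255,255),(265,190,295,210)),((60,70,30),(95,255,255),(160,160,195,195))]:
  print([b[0].round(1) for b in blobs(o,*r)],[b[0].round(1) for b in blobs(t,*r)])
print(finish_job())"
```

```text
[array([200.8, 222.6])] [array([200.8, 222.6])]
[array([278.5, 198.2])] [array([278.5, 198.3])]
[array([171.5, 184. ])] [array([171.5, 184. ])]
the job is handed in; nothing more can be done
None
```

The job is done and handed in at about 16 s: the red tube lies in the cradle with its cap in the pocket, the knob pointer stands at the red mark to within about 1°, the purple-capped tube, timer and dropper bottle have not moved, and the gripper is clear of everything.

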